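Clamp the cradle tube, then hold the saddle gauge on its set angle for punching

ROBOT

A 6-joint arm with a two-finger parallel gripper is mounted at the origin on the work surface. World frame = base frame: x ahead of the robot, y to its left, z up, the work surface at z = 0. Lengths are in m, angles in degrees, forces in N, time in s.
With the tool pointing down it reaches from about 0.4 to 0.825 m from the base axis. Payload 7 kg.
Tool frame: the origin (TCP) lies between the finger pads; the fingertips stand 22 mm ahead of it and the grasp point (between the pads) lies 3 mm ahead of it; z points along the fingers, y is the direction in which the jaws open and shut (so a half turn about z gives the same grasp; the last joint's range is limited). The gripper opens to 88 mm and grips with 3 to 60 N. Pads are 19 mm wide; open, the fingers measure 130 mm over their backs; the gripper's body (78 mm by 193 mm) begins 47 mm behind the grasp point.
Start: joints at [83.085, 20.546, 0.682, 0, -70.136, -16.507], TCP at [0.268, 0.619, 0.223] pointing down, gripper open.
Joint ranges: [-176.03, 176.03], [-82.01, 121.73], [-58.28, 71.71], [-173.87, 95.51], [-174.79, -0.11], [-173.66, 173.66]. Speed limits (degrees/s): [136.94, 136.94, 172.46, 180, 180, 180].

INTERFACE

Orientations are given as [roll, pitch, yaw] about the fixed x, y, z axes, in that order (R = Rz(yaw) Ry(pitch) Rx(roll)).
In Python, from plant import telemetry, cams, r gives the robot as it stands.
- The arm moves only by the tool carry_out, never from a script. Its argument "commands" is one flat list of numbers, 5 for each row, row after row: the shift along the world's x, y, z as a fraction of full scale, then the turn about the world's z as a fraction of full scale, then the gripper's target within -1 to 1 (shut at 1, half-way at 0, fully open at -1). In form: [x, y, z, turn, claw, x, y, z, turn, claw, ...]. A call has 1 to 8 rows; each row shifts and turns the commanded pose from where the row before left it; what a row does not reach is not made up. Full scale, the value 1, is 0.04 m for a shift and 4 degrees for a turn. A row lasts 1/10 s, in which the tool goes at most 50 mm and 8.59 degrees, less where a joint would pass 70% of its speed; a pose out of reach is approached as far as the arm can. A call with a number of a shift or a turn outside -1 to 1 is refused whole. A call with a gripper value outside its range is refused whole. The fingers move at their own pace and stop on an object; "grip_force" is the grip in N (left out, the last holds). Time passes only in rows, so rows that do not move let the fingers close. It gives the time, the measured TCP pose, the force and the opening at its end, in the units of the state.
- telemetry.get_state(): the state, without advancing time (a new reading comes with each control period).
- cams.capture(name): name is "scene" or "top"; returns a dict with "frame" (384x512x3 uint8, red, green, blue), "camera_matrix" (3x3 intrinsics, pixels), "k1" (the pictures are not rectified: a ray, as slopes to the right and down, at radius r is drawn at 1 + k1 r^2 times it, then the intrinsics apply), "camera_from_world" (4x4, takes a point from world to camera coordinates). Camera axes: x right, y down, z forward; pixel columns grow to the right and rows downward; lengths in m; the calibration is good to about 2 mm. A picture is of the moment at which its call begins. There is no depth.
- r.close_job(): hands the job in, once; it reports no verdict.
The state is a dict: "time_s": time; "joints": joint angles; "qd": joint speeds; "joint_torque": joint torques, N m; "tcp_pos": TCP position; "eef_rot": TCP orientation; "contact_force": force on the tool from outside, world axes, zero at the start; "moment": the same for the moment, N m; "gripper_width": finger opening in m.
Only numpy, scipy, OpenCV 4.12 (cv2) and the standard library are available. Lean on these libraries where they do the work, as an engineer would, in place of code of your own. Each camera call takes 0.05 s, during which the arm holds its last target. There are 200 camera calls.

TASK

Turn the pipe vise's T-handle clockwise until the jaw has come down tight on the loose steel tube. Then pick up the saddle angle gauge by its black grip, sit its V saddle squarely astride the tube on the yellow band, dial facing the tube's banded end, and rock it round the tube until the swinging pointer settles on the red set mark. Finish still gripping the gauge there, pressed onto the tube with the pointer steady on the mark, so that a colleague can punch the hole, and leave the other things on the bench where they stand.

Things in the scene. Friction and masses are not known exactly. Their poses are not given: they have to be found in the camera images.
- vise: Dark iron bench yoke pipe vise bolted on a plywood board (285 x 190 x 18 mm), fixed. Origin on the table under the screw axis; its x axis runs level along the tube towards the banded end, z up. The tube axis lies at y = 0, 95 mm above the table. Yoke: 116 mm wide across y, 34 mm along x, its top boss 189 mm above the table. A timber rest 38 mm long under the tube is centred 85 mm along x.
- jaw: Upper jaw of the vise, hanging from the screw and sliding straight down in the yoke (72 mm wide, 54 mm along the tube) with an inverted V below. Its origin would lie on the tube's axis when the jaw just touches the tube; started 4 to 8 mm higher. One clockwise turn of the handle lowers it 6 mm.
- handle (a joint): Turning of the vise screw and T-handle about the upright screw axis, rad, growing clockwise seen from above (tightening). The jaw touches the tube at about 12.6 rad is tight from about 13.0 rad, pushes back hard (over 10 N on the bar) by 13.5 rad and cannot pass 15.2 rad. It turns at 0.2 N m (about 5 N near the end of the bar) and stays where it is left.
- bar_middle (a point): Middle of the T-handle's bar, on the screw axis, 223 to 235 mm above the table, sinking 6 mm a turn. The round hub about it is 26 mm across and stands 13 mm above and below this point.
- bar_end (a point): One end of the T-handle's steel bar, 62 mm from bar_middle: the bar is level, 11 mm thick, 124 mm long, with an 18 mm ball on either end; at least 30 mm of free air below it.
- tube: Bare steel tube, 42 mm outside diameter, 355 mm long, 0.8 kg, loose in the lower V of the vise and the timber rest until the jaw holds it. Origin on the tube's axis above the vise's origin; x along the tube towards the banded end.
- band (a point): Point on the tube's axis at the middle of the 44 mm wide yellow painted band, 155 mm from the body's origin along x, 45 mm short of the tube's end.
- gauge: Saddle angle gauge, 0.26 kg, 164 mm tall, standing on its two feet. Origin under its middle on the table, z up along the gauge, x out of the dial's face. From below: feet 71 mm apart over all across y and 36 mm along x, the 90 degree V saddle opening downwards, a blue round dial 86 mm across and 22 mm thick with its centre at z = 84 mm, the black grip on top.
- grip (a point): Middle of the gauge's black grip block, at z = 145 mm of the gauge: 34 mm across y, 24 mm along x, 38 mm high (z 126 to 164 mm).
- saddle (a point): Point fixed to the gauge at z = -4 mm, below the V: it lies on the tube's axis when both legs of the V sit on the tube.
- pointer (a joint): Swing of the black pointer about the gauge's x axis, rad: a weighted pendulum that always hangs plumb, needle up, settling in about half a second. 0 with the gauge upright; turning the gauge by an angle a about its own x axis makes it read -a. On the mark when it equals joint bezel.
- bezel (a joint): Where the red set mark on the dial's stiff bezel stands, turned about the gauge's x axis from the dial's top, rad, between 0.16 and 0.42 (leaning towards the gauge's -y side); it is preset, not to be changed.
- pointer_tip (a point): Tip of the black needle, 32 mm from the dial's centre; its z axis runs along the needle.
- set_mark (a point): Middle of the red set mark on the bezel, 33 mm from the dial's centre; its z axis points from the dial's centre to the mark.
- tub: White open mixing tub, 110 mm across, 125 mm high, loose bystander.
- coffee: Brown open cup, 80 mm across, 95 mm high, loose bystander.
- ratchet: Ratchet with red handle, 235 mm long, 32 mm high, lying loose, bystander.
- bolt_a: Hexagon bolt standing on its head, 66 mm high, 29 mm across, loose bystander.
- bolt_b: Second such bolt, bystander.
- block: Loose softwood block 100 x 60 x 45 mm, bystander.

How it is judged:
By the outcome, as a careful person would: the job done as asked, in the order asked, and still so for the second after the job is handed in, while the arm keeps its last pose, push and grip.
It also fails if it takes over 61 s, if anything falls off the work surface, if the arm or the gripper's body presses on something with over 40 N, if the wrist force passes 120 N, or if a joint passes its speed limit or range.

## Working session

There is one attempt and no reset: what is moved stays moved. The work goes in short steps, Python scripts to look and compute and a tool call to move; the robot and the scene stay as the last step left them, time stands still between calls to the robot, and variables do not carry over. Pictures are saved under pics/ and viewed, about 8 in all and at most 12, crops included, and the job is handed in when it is done.

Besides the shell and the picture viewer there is one more tool, called in YAML: its name, and indented under it one key for each argument. carry_out: Moves the arm, as the interface text tells. Shift numbers are shares of 0.04 m and turn numbers shares of 4 degrees, none past 1 either way. Its arguments: {"type":"object","properties":{"commands":{"type":"array"},"grip_force":{"type":"number"}},"required":["commands"]}

```bash
ls; mkdir -p pics
python3 - <<'E'
from plant import telemetry,cams,r
import cv2,numpy as np,pickle
print(telemetry.get_state())
for n in("scene","top"):
    d=cams.capture(n);pickle.dump(d,open(f"pics/{n}0.pkl","wb"))
    cv2.imwrite(f"pics/{n}0.png",cv2.resize(d["frame"][...,::-1],(800,600),interpolation=cv2.INTER_CUBIC))
    print(n,d["camera_matrix"].tolist(),d["k1"],np.round(d["camera_from_world"],4).tolist())
E
```

```text
pics
{'time_s': 0.0, 'joints': array([ 8.30841365e+01,  2.05931027e+01,  6.31337235e-01, -2.00200043e-02,
       -7.01370124e+01, -1.65067124e+01]), 'qd': array([ 0.06081021, -0.1067313 ,  0.00910106,  0.04085936, -0.03711844,
       -0.11440844]), 'joint_torque': array([-1.12793503e-03, -5.82697105e+01,  2.93045944e+01,  6.99684396e+00,
        6.78032055e-03, -1.68340212e-04]), 'tcp_pos': array([0.26814606, 0.61888122, 0.2217857 ]), 'eef_rot': array([ 1.79899946e+02, -1.00241329e-02, -2.34293856e+01]), 'contact_force': array([ 1.78947689e-01,  4.33306882e-01, -5.36948358e-05]), 'moment': array([ 0.04545219, -0.00410426,  0.01256434]), 'gripper_width': 0.08780110773959181}
scene [[446.202135617161, 0.0, 254.1399568595061], [0.0, 446.202135617161, 197.04590460508254], [0.0, 0.0, 1.0]] -0.010659756198180706 [[-0.5606, 0.828, 0.0046, 0.3181], [0.4477, 0.3078, -0.8395, -0.1133], [-0.6966, -0.4686, -0.5433, 1.8389], [0.0, 0.0, 0.0, 1.0]]
top [[489.6934999471485, 0.0, 262.34508816735513], [0.0, 489.6934999471485, 189.53184381281878], [0.0, 0.0, 1.0]] 0.008824492203041084 [[0.0117, -0.9999, 0.011, -0.0015], [-0.9964, -0.0126, -0.0844, 0.5755], [0.0845, -0.01, -0.9964, 1.4176], [0.0, 0.0, 0.0, 1.0]]
```

View pics/scene0.png

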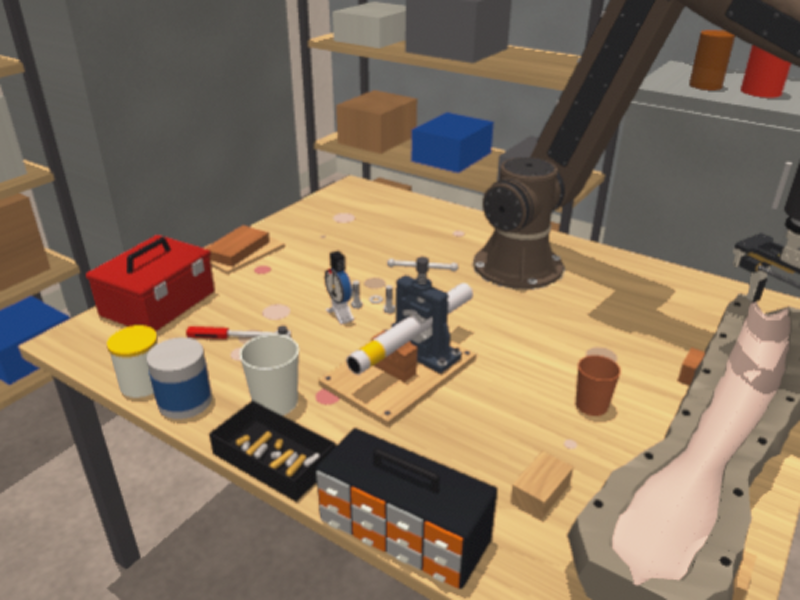

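View pics/top0.png

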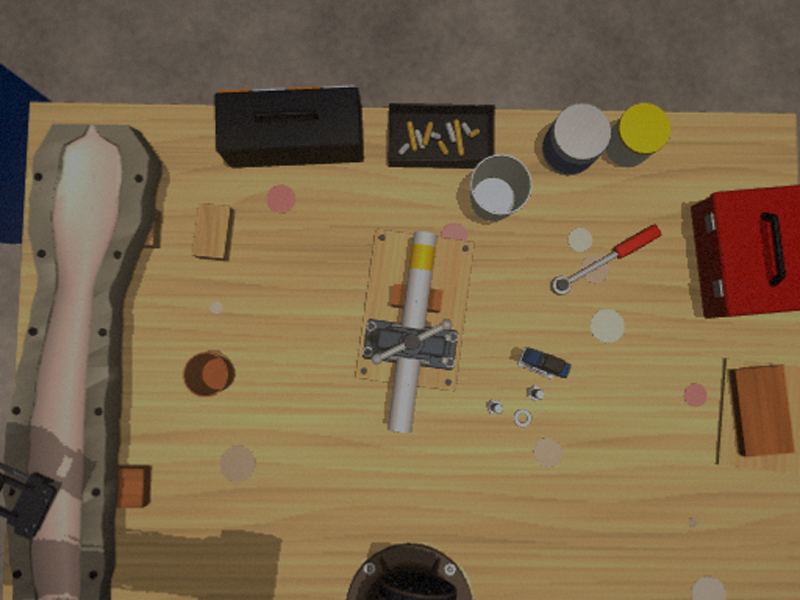

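The scene view shows the vise at about (420,310) and the gauge at about (340,285) in the 800x600 picture. The top view shows the T-handle hub at (412,343), its balls at about (447,325) and (377,357), the band at (423,257) and the gauge at (545,362). Next I'll zoom in with crops and set up helpers.

```bash
cat > h.py <<'E'
import numpy as np,cv2,pickle
def proj(d,P):
    T=d["camera_from_world"];p=np.atleast_2d(P)@T[:3,:3].T+T[:3,3]
    s=p[:,:2]/p[:,2:];s=s*(1+d["k1"]*(s**2).sum(1,keepdims=True))
    K=d["camera_matrix"];return s*[K[0,0],K[1,1]]+K[:2,2]
def ray(d,uv):
    K=d["camera_matrix"];s0=(np.atleast_2d(uv)-K[:2,2])/[K[0,0],K[1,1]];s=s0.copy()
    for _ in range(5): s=s0/(1+d["k1"]*(s**2).sum(1,keepdims=True))
    T=d["camera_from_world"];R=T[:3,:3]
    return -R.T@T[:3,3], np.c_[s,np.ones(len(s))]@R
def onz(d,uv,z):
    c,v=ray(d,uv);return c+v*((z-c[2])/v[:,2])[:,None]
def crop(d,u0,v0,w,h,k):
    return cv2.resize(d["frame"][v0:v0+h,u0:u0+w,::-1],(w*k,h*k),interpolation=cv2.INTER_CUBIC)
E
python3 - <<'E'
from h import *
s=pickle.load(open("pics/scene0.pkl","rb"));t=pickle.load(open("pics/top0.pkl","rb"))
a=crop(s,195,150,50,60,8);b=crop(t,305,210,70,62,5)
c=crop(t,220,140,90,145,4)[:480+100]
H=600;im=np.zeros((H,800,3),np.uint8);im[:480,:400]=a;im[:580,440:800]=c
cv2.imwrite("pics/c1.png",im)
b=crop(t,305,210,80,60,10);cv2.imwrite("pics/c2.png",b)
E
```

```text
(no output)
```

View pics/c1.png

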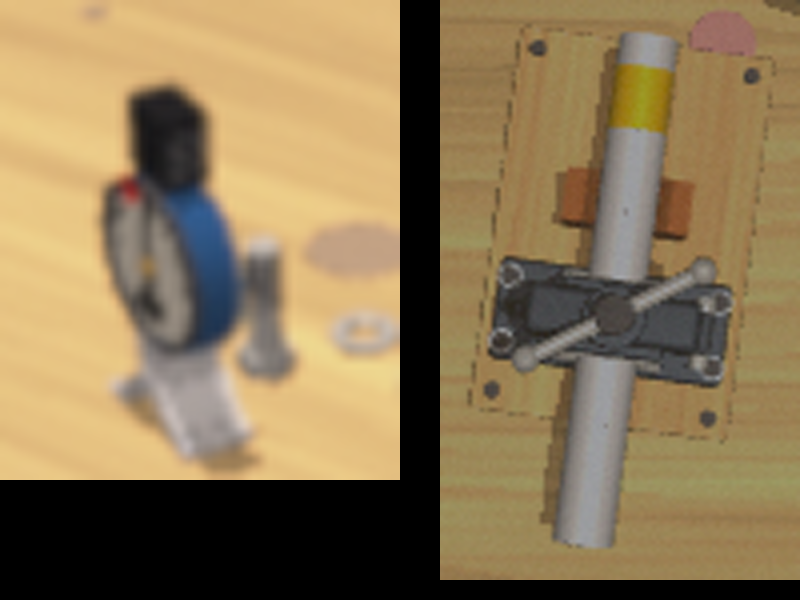

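View pics/c2.png

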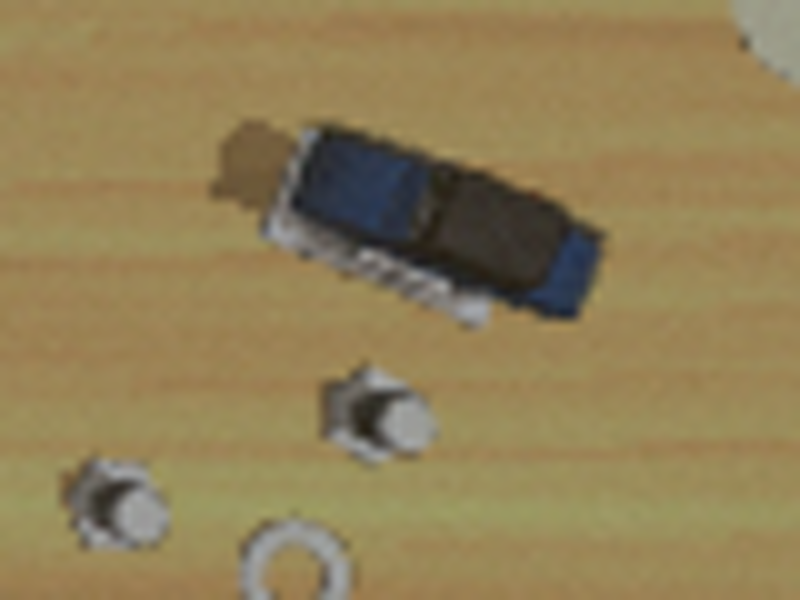

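The gauge's dial faces roughly +x, turned a little towards -y, and the red mark is up and left of the needle on the -y side. The tube runs at about -6.5° yaw. Now I'll measure these properly.

```bash
cat >> h.py <<'E'
def tri(d1,u1,d2,u2):
    c1,v1=ray(d1,u1);c2,v2=ray(d2,u2);v1=v1[0];v2=v2[0]
    A=np.c_[v1,-v2];s=np.linalg.lstsq(A,c2-c1,rcond=None)[0]
    a=c1+v1*s[0];b=c2+v2*s[1];return (a+b)/2,np.linalg.norm(a-b)
E
python3 - <<'E'
from h import *
np.set_printoptions(precision=4,suppress=True)
s=pickle.load(open("pics/scene0.pkl","rb"));t=pickle.load(open("pics/top0.pkl","rb"))
b1=[286,206.8];b2=[241.6,229.3];hub=[263.6,218.4]
print("balls z.229",onz(t,[b1,b2],.229),"hub",onz(t,[hub],.242))
print("tri b1",tri(t,b1,s,[391*.64-.2,263.5*.64-.2]),tri(t,b1,s,[455*.64,266.5*.64]),"b2",tri(t,b2,s,[455*.64,266.5*.64]))
def lines(d,box,lo,hi,name):
    u,v,w,h=box;hsv=cv2.cvtColor(d["frame"][v:v+h,u:u+w],cv2.COLOR_RGB2HSV)
    m=cv2.inRange(hsv,lo,hi);n,l,st,c=cv2.connectedComponentsWithStats(m);i=1+st[1:,4].argmax()
    pts=np.argwhere(l==i)[:,::-1]+[u,v];R=cv2.minAreaRect(pts.astype(np.float32));print(name,st[i,4],pts.mean(0),R);return pts,R
p,R=lines(t,(255,145,35,40),(20,120,80),(35,255,255),"band top")
print("band@z .112",onz(t,[p.mean(0)],.112),onz(t,cv2.boxPoints(R),.105))
p,R=lines(t,(325,215,45,35),(0,0,0),(180,130,75),"grip top")
print(onz(t,[p.mean(0)],.164),onz(t,cv2.boxPoints(R),.164))
p,R=lines(t,(325,215,45,35),(100,90,30),(125,255,255),"blue top")
print(onz(t,[R[0]],.12),onz(t,cv2.boxPoints(R),.12))
# tube edges: rows -> light grey pixels
for v in list(range(152,157))+list(range(178,184))+list(range(240,270,4)):
    row=t["frame"][v,240:290].astype(int);ok=(row.max(1)-row.min(1)<22)&(row.min(1)>110)
    x=np.where(ok)[0]+240;print(v,x.min() if len(x) else 0,x.max() if len(x) else 0,end="; ")
p,R=lines(s,(208,158,22,20),(0,0,0),(180,140,75),"grip scene")
p,R=lines(s,(220,200,40,40),(20,120,80),(35,255,255),"band scene")
E
```

```text
balls z.229 [[ 0.5152 -0.0525  0.229 ]
 [ 0.4575  0.0584  0.229 ]] hub [[0.4851 0.0037 0.242 ]]
tri b1 (array([ 0.5152, -0.0524,  0.2262]), np.float64(0.000785840009790206)) (array([0.4868, 0.0052, 0.2339]), np.float64(0.12754094261204355)) b2 (array([0.4568, 0.0596, 0.2274]), np.float64(0.0027124496034177143))
band top 242 [269.8926 164.0496] ((269.9899597167969, 164.07000732421875), (15.273506164550781, 15.980613708496094), 8.13010311126709)
band@z .112 [[ 0.6393 -0.0137  0.112 ]] [[ 0.6207  0.0098  0.105 ]
 [ 0.6654  0.0041  0.105 ]
 [ 0.6598 -0.0383  0.105 ]
 [ 0.6152 -0.0324  0.105 ]]
grip top 279 [349.0466 231.7025] ((349.10003662109375, 231.7000274658203), (30.35786247253418, 11.384199142456055), 18.434947967529297)
[[ 0.4547 -0.2236  0.164 ]] [[ 0.4526 -0.1808  0.164 ]
 [ 0.4812 -0.1904  0.164 ]
 [ 0.4568 -0.2666  0.164 ]
 [ 0.4283 -0.2569  0.164 ]]
blue top 39 [341.5385 228.641 ] ((341.82354736328125, 228.70590209960938), (6.790997505187988, 6.790997505187988), 14.03624439239502)
[[ 0.4626 -0.2121  0.12  ]] [[ 0.4558 -0.2008  0.12  ]
 [ 0.4738 -0.2053  0.12  ]
 [ 0.4695 -0.2234  0.12  ]
 [ 0.4515 -0.2188  0.12  ]]
152 266 277; 153 266 277; 154 266 277; 155 266 277; 156 274 277; 178 263 274; 179 263 274; 180 263 274; 181 262 274; 182 262 273; 183 262 273; 240 255 266; 244 254 265; 248 254 265; 252 253 264; 256 252 264; 260 252 263; 264 251 263; 268 251 262; grip scene 96 [215.3229 167.7604] ((215.5, 168.0), (14.0, 7.0), 90.0)
band scene 163 [238.7423 224.4233] ((238.6745147705078, 224.17784118652344), (14.500404357910156, 12.86194133758545), 55.00797653198242)
```

carry_out:
  commands: [0, -0.3, 1, -1, 1, 0.28, -0.96, 1, -1, 1, 0.28, -0.96, 0, -1, 1, 0.28, -0.96, 0, -1, 1, 0.28, -0.96, 0, -1, 1, 0.28, -0.96, 0, -1, 1, 0.28, -0.96, 0, -1, 1, 0.28, -0.96, 0, -1, 1]
  grip_force: 20

```text
time_s: 0.9
tcp_pos: [0.3455, 0.3412, 0.2979]
eef_rot: [180.0, -0.0, -55.6]
contact_force: [0.3, 0.1, -0.6]
gripper_width: 0.0291
```

carry_out:
  commands: [0.28, -0.96, 0, -1, 1, 0.28, -0.96, 0, -1, 1, 0.28, -0.96, 0, -1, 1, 0.28, -0.96, 0, -1, 1, 0.28, -0.96, 0, -1, 1, 0.28, -0.96, 0, -1, 1, 0.28, -0.96, 0, -1, 1, 0.28, -0.96, 0, -1, 1]

```text
time_s: 1.7
tcp_pos: [0.4349, 0.0341, 0.2981]
eef_rot: [-180.0, 0.0, -87.6]
contact_force: [1.1, 0.2, -1.0]
gripper_width: 0.0005
```

carry_out:
  commands: [0.25, -0.75, 0, -1, 1, 0, 0, -0.5, -1, 1, 0, 0, -0.7, -1, 1, 0, 0, -0.65, -1, 1, 0, 0, 0, -1, 1, 0, 0, 0, -0.6, 1]

```text
time_s: 2.3
tcp_pos: [0.4442, 0.0054, 0.2229]
eef_rot: [179.9, -0.1, -110.0]
contact_force: [0.8, 0.0, -0.4]
gripper_width: 0.0003
```

Run:
```python
import numpy as np
from plant import telemetry
from h import *
from plant import cams
s=telemetry.get_state();print(s["time_s"],s["tcp_pos"],s["eef_rot"],s["contact_force"],s["joints"].round(1))
t=cams.capture("top");cv2.imwrite("pics/t1.png",crop(t,215,150,100,100,6))
# unit moves of circle r=.04 clockwise, 20 deg rows from 180
a=np.radians(180-20*np.arange(0,55));p=.04*np.c_[np.cos(a),np.sin(a)];d=np.diff(p,axis=0)/.04
for i,x in enumerate(d[:18]):print(180-20*(i+1),x.round(2))
```

```text
2.3 [0.44422664 0.00537224 0.22293888] [ 1.79891514e+02 -9.94863054e-02 -1.09995561e+02] [ 0.81959621  0.01517068 -0.3587178 ] [ 26.3  -1.8 -26.7  -0.  -65.2 -46.3]
160 [0.06 0.34]
140 [0.17 0.3 ]
120 [0.27 0.22]
100 [0.33 0.12]
80 [0.35 0.  ]
60 [ 0.33 -0.12]
40 [ 0.27 -0.22]
20 [ 0.17 -0.3 ]
0 [ 0.06 -0.34]
-20 [-0.06 -0.34]
-40 [-0.17 -0.3 ]
-60 [-0.27 -0.22]
-80 [-0.33 -0.12]
-100 [-0.35  0.  ]
-120 [-0.33  0.12]
-140 [-0.27  0.22]
-160 [-0.17  0.3 ]
-180 [-0.06  0.34]
```

View pics/t1.png

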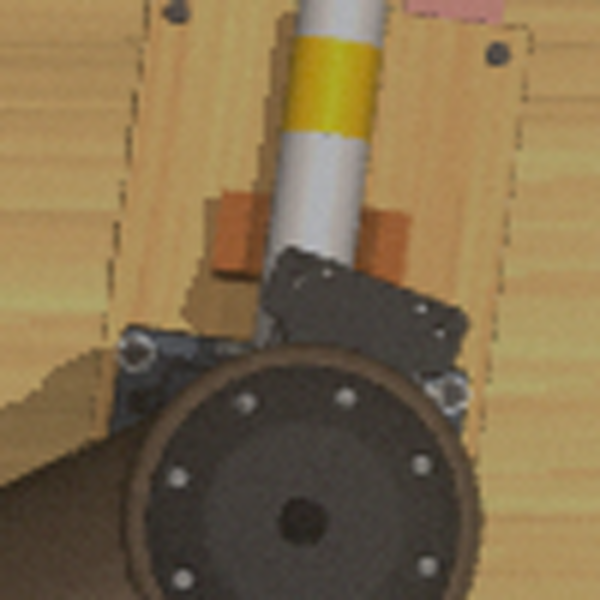

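carry_out:
  commands: [0.06, 0.34, 0, 0, 1, 0.17, 0.3, 0, 0, 1, 0.27, 0.22, 0, 0, 1, 0.33, 0.12, 0, 0, 1, 0.35, 0, 0, 0, 1, 0.33, -0.12, 0, 0, 1, 0.27, -0.22, 0, 0, 1, 0.17, -0.3, 0, 0, 1]

```text
time_s: 3.15
tcp_pos: [0.5232, 0.0209, 0.2236]
eef_rot: [179.9, 0.0, -109.7]
contact_force: [-4.1, 3.4, 2.9]
gripper_width: 0.0003
```

Run:
```python
from plant import telemetry,cams
from h import *
s=telemetry.get_state();print(s["time_s"],s["tcp_pos"],s["contact_force"],s["moment"])
d=cams.capture("scene");u=proj(d,[[.486,.003,.225]])[0].round().astype(int);print(u)
cv2.imwrite("pics/s1.png",crop(d,u[0]-40,u[1]-35,80,75,8))
```

```text
3.15 [0.52320557 0.02092184 0.22364464] [-4.12923659  3.35846749  2.94324006] [ 1.68912795  1.59838027 -0.04018523]
[270 170]
```

View pics/s1.png

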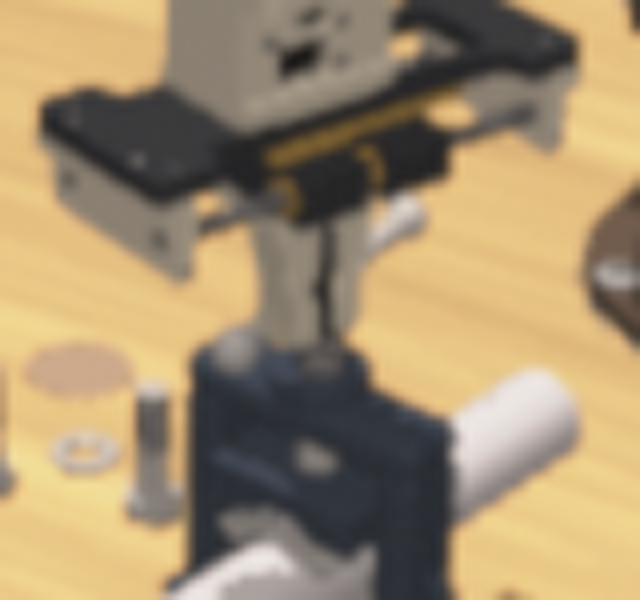

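carry_out:
  commands: [0.06, -0.34, 0, 0, 1, -0.06, -0.34, 0, 0, 1, -0.17, -0.3, 0, 0, 1, -0.27, -0.22, 0, 0, 1, -0.33, -0.12, 0, 0, 1]

```text
time_s: 3.7
tcp_pos: [0.4957, -0.0319, 0.2261]
eef_rot: [-179.6, 0.2, -109.7]
contact_force: [4.4, 5.0, 7.4]
gripper_width: 0.0004
```

```bash
cat > st.py <<'E'
from plant import telemetry
from h import *
s=telemetry.get_state();p=s["tcp_pos"]-[.486,.003,0];a=np.arctan2(p[1],p[0]);f=s["contact_force"]
print("t %.2f ang %.1f r %.4f  F tang(against cw) %.1f rad %.1f Fz %.1f"%(s["time_s"],np.degrees(a),np.hypot(*p[:2]),-f[0]*np.sin(a)+f[1]*np.cos(a),f[0]*np.cos(a)+f[1]*np.sin(a),f[2]))
print(s["tcp_pos"].round(4),s["eef_rot"].round(1),f.round(1),s["moment"].round(2))
E
python3 - <<'E'
import st
from h import *
d=pickle.load(open("pics/scene0.pkl","rb"))
print(onz(d,[[259.4,178.75],[280.6,161.9]],.226))
E
```

```text
t 3.70 ang -74.4 r 0.0362  F tang(against cw) 5.6 rad -3.6 Fz 7.4
[ 0.4957 -0.0319  0.2261] [-179.6    0.2 -109.7] [4.4 5.  7.4] [ 2.11 -1.75  0.04]
[[0.55060157 0.0063688  0.226     ]
 [0.42459295 0.00372652 0.226     ]]
```

carry_out:
  commands: [-0.21, -0.08, 0.1, 0, 1, -0.23, 0.02, 0, 0, 1, -0.22, 0.07, 0, 0, 1, 0, 0, 0, 0, 1]

```text
time_s: 4.1
tcp_pos: [0.4646, -0.0326, 0.2279]
eef_rot: [180.0, -0.0, -109.8]
contact_force: [0.1, -0.5, 0.9]
gripper_width: 0.0005
```

```bash
python3 st.py
```

```text
t 4.10 ang -121.0 r 0.0415  F tang(against cw) 0.3 rad 0.4 Fz 0.9
[ 0.4646 -0.0326  0.2279] [ 180.    -0.  -109.8] [ 0.1 -0.5  0.9] [ 0.07 -0.13 -0.  ]
```

carry_out:
  commands: [-0.15, 0.16, 0, 0, 1, -0.14, 0.16, 0, 0, 1, -0.1, 0.18, 0, 0, 1]

```text
time_s: 4.4
tcp_pos: [0.4497, -0.0124, 0.228]
eef_rot: [180.0, -0.0, -109.8]
contact_force: [-0.0, 0.2, -0.3]
gripper_width: 0.0004
```

```bash
python3 st.py
```

```text
t 4.40 ang -157.0 r 0.0394  F tang(against cw) -0.2 rad -0.1 Fz -0.3
[ 0.4497 -0.0124  0.228 ] [ 180.    -0.  -109.8] [-0.   0.2 -0.3] [ 0.1  -0.1  -0.02]
```

Run:
```python
from plant import telemetry,cams
from h import *
d=cams.capture("scene")
cv2.imwrite("pics/s2.png",np.hstack([crop(d,220,125,80,75,8)]))
```

```text
(no output)
```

View pics/s2.png

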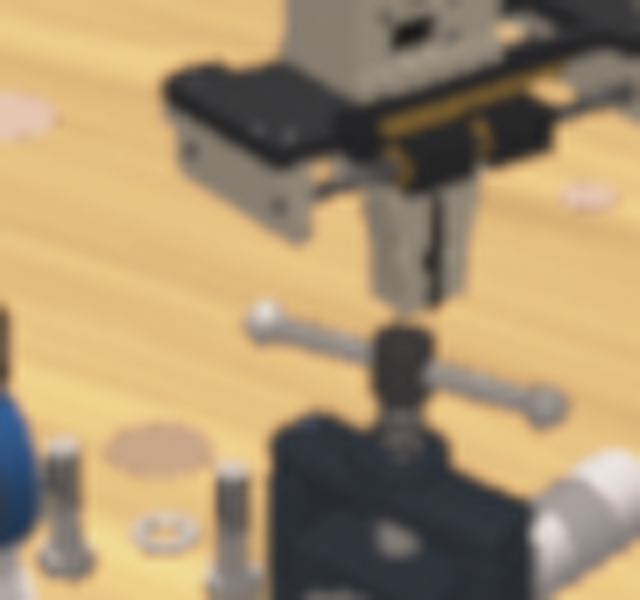

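Run:
```python
from h import *
d=pickle.load(open("pics/scene0.pkl","rb"))
for z in(.22,.225,.23):
    q=onz(d,[[252.4,164.5],[287.6,174.9]],z);e=q[0]-q[1];print(z,q.mean(0),np.hypot(*e[:2]),np.degrees(np.arctan2(e[1],e[0])))
```

```text
0.22 [ 0.47732166 -0.00381981  0.22      ] 0.12569765404605182 -86.99853019213748
0.225 [0.48488632 0.00084701 0.225     ] 0.12477684121424537 -86.99853019213752
0.23 [0.49245098 0.00551382 0.23      ] 0.12385602838243905 -86.99853019213745
```

Run:
```python
from h import *
d=pickle.load(open("pics/scene0.pkl","rb"))
for z in(.2,.206,.212,.22): print(z,proj(d,[[.4497,-.0124,z]]))
print(proj(d,[[.4855,.0013,.225],[.4855,.0013,.238]]))
```

```text
0.2 [[271.88407969 170.81533206]]
0.206 [[271.93341358 169.17199783]]
0.212 [[271.98296888 167.52112329]]
0.22 [[272.04938956 165.30814041]]
[[269.67409059 169.71940346]
 [269.77340537 166.02664749]]
```

Run:
```python
from h import *
d=pickle.load(open("pics/scene0.pkl","rb"))
for z in(.2,.206,.212,.22): print(z,proj(d,[[.5232,.0209,z]]))
```

```text
0.2 [[268.27266581 183.72349228]]
0.206 [[268.31578668 182.02995238]]
0.212 [[268.35911124 180.32824462]]
0.22 [[268.41719662 178.04649565]]
```

carry_out:
  commands: [0, 0, -0.3, 0, 1, -0.09, 0.385, 0, 0, 1, 0.06, 0.34, 0, 0, 1, 0.17, 0.3, 0, 0, 1, 0.27, 0.22, 0, 0, 1, 0.24, 0.1, 0, 0, 1]

```text
time_s: 5.05
tcp_pos: [0.4757, 0.0409, 0.2153]
eef_rot: [179.8, -0.2, -109.8]
contact_force: [-5.7, -2.5, 1.1]
gripper_width: 0.0002
```

```bash
python3 st.py;  python3 - <<'E'
from plant import telemetry,cams
from h import *
d=cams.capture("scene")
cv2.imwrite("pics/s3.png",np.hstack([crop(d,225,125,80,75,8)]))
E
```

```text
t 5.05 ang 105.3 r 0.0393  F tang(against cw) 6.1 rad -0.9 Fz 1.1
[0.4757 0.0409 0.2153] [ 179.8   -0.2 -109.8] [-5.7 -2.5  1.1] [-0.94  2.21 -0.01]
```

View pics/s3.png

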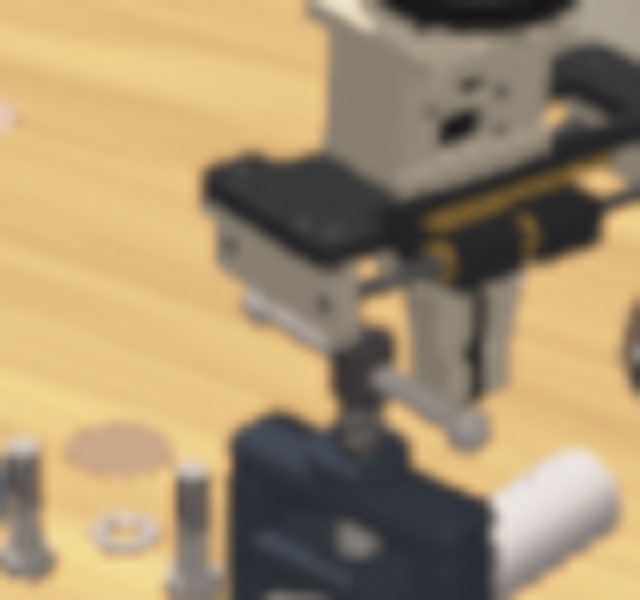

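Run:
```python
from h import *
d=pickle.load(open("pics/scene0.pkl","rb"))
f=lambda x,y:[225+(x+.5)/8-.5,125+(y+.5)/8-.5]
q=onz(d,[f(258,305),f(468,428)],.2255);e=q[1]-q[0];print(q,np.degrees(np.arctan2(e[1],e[0])))
print(f(470,402))
for z in(.194,.2,.206,.212,.22): print(z,proj(d,[[.4757,.0409,z]]))
```

```text
[[ 0.47111807 -0.05614135  0.2255    ]
 [ 0.50637528  0.06197791  0.2255    ]] 73.3802540836176
[283.3125, 174.8125]
0.194 [[281.92223806 180.73373563]]
0.2 [[281.99671089 179.0663203 ]]
0.206 [[282.07152757 177.39102396]]
0.212 [[282.14669044 175.70779211]]
0.22 [[282.24745015 173.4510438 ]]
```

carry_out:
  commands: [0.22, 0.06, -0.05, 0, 1, 0.24, -0.01, 0, 0, 1, 0.22, -0.06, 0, 0, 1]

```text
time_s: 5.4
tcp_pos: [0.5021, 0.0406, 0.2126]
eef_rot: [179.7, -0.1, -109.8]
contact_force: [-6.9, 2.8, -1.1]
gripper_width: 0.0005
```

```bash
python3 st.py
```

```text
t 5.40 ang 66.8 r 0.0409  F tang(against cw) 7.5 rad -0.1 Fz -1.1
[0.5021 0.0406 0.2126] [ 1.797e+02 -1.000e-01 -1.098e+02] [-6.9  2.8 -1.1] [ 0.94  2.36 -0.1 ]
```

carry_out:
  commands: [0.15, -0.08, 0, 0, 1, 0.13, -0.1, 0, 0, 1]

```text
time_s: 5.6
tcp_pos: [0.5143, 0.0338, 0.2129]
eef_rot: [179.8, -0.0, -109.8]
contact_force: [-4.6, 3.7, -0.0]
gripper_width: 0.0007
```

```bash
python3 st.py
```

```text
t 5.60 ang 47.4 r 0.0418  F tang(against cw) 5.9 rad -0.4 Fz -0.0
[0.5143 0.0338 0.2129] [ 179.8   -0.  -109.8] [-4.6  3.7 -0. ] [ 1.41  1.59 -0.02]
```

carry_out:
  commands: [0.11, -0.15, 0, 0, 1, 0.095, -0.15, 0, 0, 1, 0.07, -0.165, 0, 0, 1]

```text
time_s: 5.9
tcp_pos: [0.5262, 0.0154, 0.2134]
eef_rot: [179.9, 0.1, -109.8]
contact_force: [-1.8, 3.4, 0.9]
gripper_width: 0.0007
```

```bash
python3 st.py
```

```text
t 5.90 ang 17.2 r 0.0421  F tang(against cw) 3.8 rad -0.7 Fz 0.9
[0.5262 0.0154 0.2134] [ 1.799e+02  1.000e-01 -1.098e+02] [-1.8  3.4  0.9] [1.64 0.8  0.07]
```

carry_out:
  commands: [0.02, -0.26, 0, 0, 1, -0.03, -0.25, 0, 0, 1, -0.08, -0.24, 0, 0, 1]

```text
time_s: 6.2
tcp_pos: [0.5245, -0.0125, 0.2139]
eef_rot: [-179.9, 0.4, -109.8]
contact_force: [3.3, 14.7, -2.7]
gripper_width: 0.0003
```

```bash
python3 st.py
```

```text
t 6.20 ang -21.9 r 0.0415  F tang(against cw) 14.9 rad -2.5 Fz -2.7
[ 0.5245 -0.0125  0.2139] [-179.9    0.4 -109.8] [ 3.3 14.7 -2.7] [ 5.81 -1.29 -0.22]
```

carry_out:
  commands: [0, 0.2, 0, 0, 1, 0, 0.2, 0.3, 0, 1, 0, -0.5, 1, 0, -1, 0, -1, 0.3, 0, -1, 0, -1, 0, 0, -1]

```text
time_s: 6.7
tcp_pos: [0.5238, -0.0996, 0.2818]
eef_rot: [-179.7, 0.1, -109.7]
contact_force: [1.0, 0.6, -0.7]
gripper_width: 0.019
```

```bash
python3 st.py
python3 - <<'E'
from h import *
np.set_printoptions(precision=4,suppress=True)
s=pickle.load(open("pics/scene0.pkl","rb"));t=pickle.load(open("pics/top0.pkl","rb"))
f=lambda L:(np.array(L)+.5)/10-.5+[305,210]
print("dial",onz(t,f([[447.5,221]]),.084)); D=onz(t,f([[305,168],[590,274]]),.084);e=D[0]-D[1];print(np.hypot(*e[:2]),np.degrees(np.arctan2(e[1],e[0]))-90)
G=onz(t,f([[440,168],[577,212],[552,292],[428,245],[500,230]]),.164);print("grip",G,G[:4].mean(0));e=G[0]-G[1];print(np.degrees(np.arctan2(e[1],e[0]))-90,np.hypot(*e[:2]))
# tube axis
L=[];
for v in [152,153,154,155,179,180,181,182,183,240,244,248,252,256,260,264,268]:
    row=t["frame"][v,240:290].astype(float).min(1) ;ok=np.where((t["frame"][v,240:290].astype(int).max(1)-row<22)&(row>110))[0]+240
    L.append([(ok.min()+ok.max())/2,v])
P=onz(t,L,.103);k=np.polyfit(P[:,0],P[:,1],1);print("tube yaw",np.degrees(np.arctan(k[0])),"y at .486",np.polyval(k,.486),"resid",(P[:,1]-np.polyval(k,P[:,0])).round(4))
print(P[:2],P[-1])
print("band y",np.polyval(k,.6395))
E
```

```text
t 6.70 ang -69.8 r 0.1094  F tang(against cw) 1.1 rad -0.2 Fz -0.7
[ 0.5238 -0.0996  0.2818] [-1.797e+02  1.000e-01 -1.097e+02] [ 1.   0.6 -0.7] [ 0.1  -0.17 -0.01]
dial [[ 0.4549 -0.2393  0.084 ]]
0.08497290336972432 -19.726940029458405
grip [[ 0.4688 -0.2223  0.164 ]
 [ 0.4576 -0.2585  0.164 ]
 [ 0.4365 -0.2518  0.164 ]
 [ 0.4484 -0.2191  0.164 ]
 [ 0.4526 -0.2381  0.164 ]] [ 0.4528 -0.2379  0.164 ]
-17.126893210845807 0.037916903084402286
tube yaw -6.822621945395244 y at .486 0.0037376973845505493 resid [ 0.0007  0.0004 -0.     -0.0004 -0.0008 -0.0012 -0.0001  0.0009  0.0005
 -0.0008  0.0005 -0.0009  0.0004  0.0003  0.0002  0.0002  0.0001]
[[ 0.6747 -0.0181  0.103 ]
 [ 0.6718 -0.0181  0.103 ]] [0.3525 0.0198 0.103 ]
band y -0.014627540104938108
```

carry_out:
  commands: [-0.35, -0.69, 0, 0, -1, -0.35, -0.69, 0, 0, -1, -0.35, -0.69, 0, 0, -1, -0.35, -0.69, 0, 0, -1, -0.35, -0.69, 0, 0, -1, 0, 0, 0, 0, -1, 0, 0, -0.9, 0, -1, 0, 0, 0, 0, -1]

```text
time_s: 7.5
tcp_pos: [0.4502, -0.2364, 0.2392]
eef_rot: [179.7, -0.0, -109.9]
contact_force: [-0.6, 0.8, 0.3]
gripper_width: 0.0825
```

Run:
```python
import st
from plant import cams
from h import *
t=cams.capture("top");d=cams.capture("scene");pickle.dump((t,d),open("pics/p4.pkl","wb"))
print(st.s["gripper_width"])
a=crop(t,225,165,150,110,5)[:,:750];b=crop(d,190,125,70,85,7)
cv2.imwrite("pics/v4.png",np.hstack([cv2.resize(a,(400,293)),cv2.resize(b,(400,486))[:293+150][:293]]) if 0 else np.vstack([np.hstack([cv2.resize(crop(t,225,165,80,85,5),(400,425)),crop(d,190,120,80,85,5)])]))
```

```text
t 7.50 ang -98.5 r 0.2420  F tang(against cw) -0.7 rad -0.7 Fz 0.3
[ 0.4502 -0.2364  0.2392] [ 179.7   -0.  -109.9] [-0.6  0.8  0.3] [0.14 0.01 0.01]
0.08254755923994969
```

View pics/v4.png

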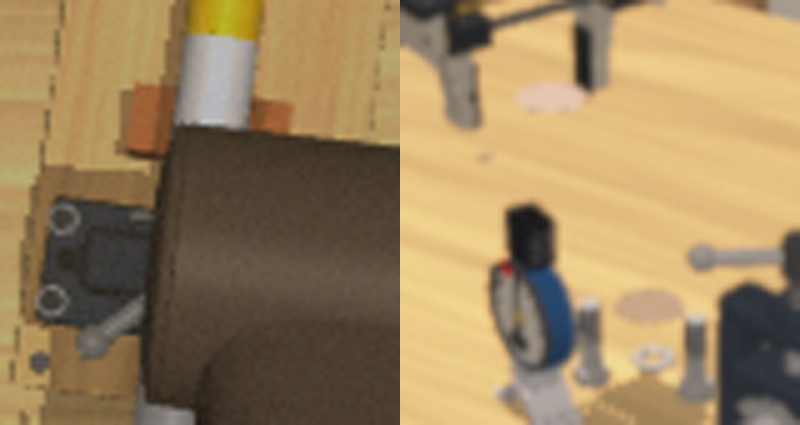

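Run:
```python
from h import *
t,d=pickle.load(open("pics/p4.pkl","rb"))
for z in(.2,.21,.217,.224,.23,.24): print(z,proj(d,[[.4502,-.2364,z]]))
c=np.array([.4858,.0033])
a=onz(t,[[243.3,233.2]],.222)[0];b=onz(d,[[250.3,171.3]],.222)[0]
for q in(a,b): print(q,np.hypot(*(q[:2]-c)),np.degrees(np.arctan2(*(q[:2]-c)[::-1])))
```

```text
0.2 [[216.40998214 152.54219691]]
0.21 [[216.28927929 149.92317214]]
0.217 [[216.20429198 148.07876491]]
0.224 [[216.11889348 146.22514895]]
0.23 [[216.04536532 144.62895507]]
0.24 [[215.92213736 141.95337194]]
[0.44773502 0.0541831  0.222     ] 0.06354551793995683 126.7996829705602
[ 0.52322124 -0.04536831  0.222     ] 0.06139179804125979 -52.44318612296383
```

carry_out:
  commands: [0.09, -0.05, -0.5, 0, -1, 0, 0, -0.7, 0, -1, 0, 0, -0.7, 0, -1, 0, 0, -0.5, 0, -1, 0, 0, -0.22, 0, -1, 0, 0, 0, 0, -1]

```text
time_s: 8.2
tcp_pos: [0.4561, -0.2392, 0.1376]
eef_rot: [180.0, -0.0, -109.8]
contact_force: [0.7, -0.0, -0.2]
gripper_width: 0.0878
```

Run:
```python
import st
from plant import cams
from h import *
t=cams.capture("top");d=cams.capture("scene");pickle.dump((t,d),open("pics/p5.pkl","wb"))
cv2.imwrite("pics/v5.png",crop(d,185,135,70,70,8))
```

```text
t 8.20 ang -97.0 r 0.2440  F tang(against cw) 0.7 rad -0.0 Fz -0.2
[ 0.4561 -0.2392  0.1376] [ 180.    -0.  -109.8] [ 0.7 -0.  -0.2] [ 0.09 -0.11  0.02]
```

View pics/v5.png

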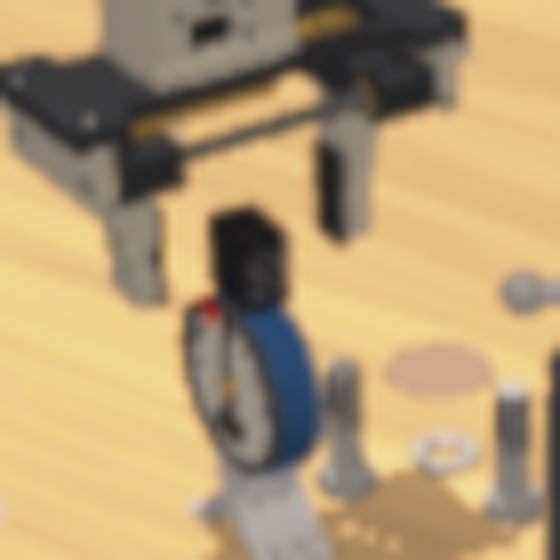

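carry_out:
  commands: [-0.03, 0, -0.12, 0, -1, 0, 0, 0, 0, 1, 0, 0, 0, 0, 1, 0, 0, 0, 0, 1, 0, 0, 0, 0, 1, 0, 0, 0, 0, 1, 0, 0, 0, 0, 1]
  grip_force: 15

```text
time_s: 9.0
tcp_pos: [0.4544, -0.2394, 0.1325]
eef_rot: [-180.0, -0.0, -109.8]
contact_force: [0.2, -0.4, -0.2]
gripper_width: 0.0454
```

carry_out:
  commands: [0, 0, 0, 0, 1, 0, 0, 0, 0, 1, 0, 0, 0, 0, 1, 0, 0, 0, 0, 1, 0, 0, 0, 0, 1]

```text
time_s: 9.5
tcp_pos: [0.4543, -0.2394, 0.1325]
eef_rot: [180.0, -0.0, -109.8]
contact_force: [-0.6, -0.1, -0.0]
gripper_width: 0.0241
```

carry_out:
  commands: [0, 0, 0.4, 0, 1, 0, 0, 0.8, 0, 1, 0, 0, 0.9, 0, 1, 0, 0, 0.8, 0, 1, 0, 0, 0.45, 0, 1]

```text
time_s: 10.0
tcp_pos: [0.455, -0.2395, 0.2689]
eef_rot: [-179.8, 0.0, -109.8]
contact_force: [0.5, -0.8, -3.4]
gripper_width: 0.024
```

carry_out:
  commands: [0.25, 0.3, 0, 0.4, 1, 0.6, 0.7, 0, 0.5, 1, 0.7, 0.85, 0, 0.5, 1, 0.75, 0.95, 0, 0.5, 1, 0.75, 0.95, 0, 0.5, 1, 0.7, 0.85, 0, 0.5, 1, 0.5, 0.6, 0, 0.4, 1, 0.25, 0.3, 0, 0, 1]

```text
time_s: 10.8
tcp_pos: [0.6354, -0.0163, 0.2638]
eef_rot: [179.8, -0.0, -96.4]
contact_force: [0.1, 0.3, -3.6]
gripper_width: 0.0241
```

carry_out:
  commands: [0.1, 0.05, 0, 0, 1, 0, 0, 0, 0, 1, 0, 0, 0, 0, 1, 0, 0, 0, 0, 1, 0, 0, 0, 0, 1]

```text
time_s: 11.3
tcp_pos: [0.638, -0.0182, 0.267]
eef_rot: [-180.0, 0.0, -96.7]
contact_force: [0.5, 1.5, -3.5]
gripper_width: 0.0239
```

```bash
cat > g.py <<'E'
import st
from plant import cams
from h import *
np.set_printoptions(precision=4,suppress=True)
N=6;S=[cams.capture("scene") for _ in range(N)];d=S[0];d["frame"]=np.mean([x["frame"] for x in S],0).astype(np.uint8)
pickle.dump(d,open("pics/g_last.pkl","wb"))
def wmean(w,m,lo): 
    w=np.where(m,w,0);v,u=np.mgrid[:w.shape[0],:w.shape[1]];return np.array([(u*w).sum(),(v*w).sum()])/w.sum()+lo
yaw=np.radians(-6.7);ex=np.array([np.cos(yaw),np.sin(yaw),0]);ey=np.array([-ex[1],ex[0],0]);ez=np.array([0,0,1.])
def onface(uv,x0,c0):   # ray onto dial-face plane through c0+x0*ex ; returns (y,z) rel c0
    c,v=ray(d,uv);p0=c0+x0*ex;k=((p0-c)@ex)/(v@ex);P=c+v*k[:,None]-c0;return np.c_[P@ey,P@ez]
def look(c0):  # c0 expected dial centre
    u,v=proj(d,[c0])[0].astype(int);lo=np.array([u-28,v-32]);F=d["frame"][lo[1]:lo[1]+64,lo[0]:lo[0]+56].astype(float)
    R,G,B=F[...,0],F[...,1],F[...,2]
    red=np.clip(R-1.6*np.maximum(G,B)-10,0,None);n,l,s,cc=cv2.connectedComponentsWithStats((red>15).astype(np.uint8))
    for i in range(1,n): print("  red",s[i,4],(cc[i]+lo).round(1),"w",wmean(red,l==i,lo).round(2),"face yz",onface([wmean(red,l==i,lo)],.011,c0))
    bl=(B>R*1.4)&(B>60);print("  blue n",bl.sum(),"centroid",(np.argwhere(bl)[:,::-1].mean(0)+lo) if bl.any() else 0)
    print("  expected centre px",proj(d,[c0+.011*ex]))
    cv2.imwrite("pics/g_last.png",cv2.resize(F[...,::-1].astype(np.uint8),None,fx=9,fy=9,interpolation=cv2.INTER_CUBIC))
    return lo
E
python3 - <<'E'
from g import *
p=st.s["tcp_pos"];c0=np.array([p[0],p[1],p[2]-.1325+.084]);print(c0)
look(c0)
E
```

```text
t 11.30 ang -7.9 r 0.1535  F tang(against cw) 1.6 rad 0.3 Fz -3.5
[ 0.638  -0.0182  0.267 ] [-180.     0.   -96.7] [ 0.5  1.5 -3.5] [ 0.1  -0.04  0.06]
[ 0.638  -0.0182  0.2185]
  red 7 [227.6 181.3] w [227.55 181.26] face yz [[-0.0199  0.0307]]
  blue n 117 centroid [242.7009 189.8632]
  expected centre px [[232.8823 192.8154]]
```

View pics/g_last.png

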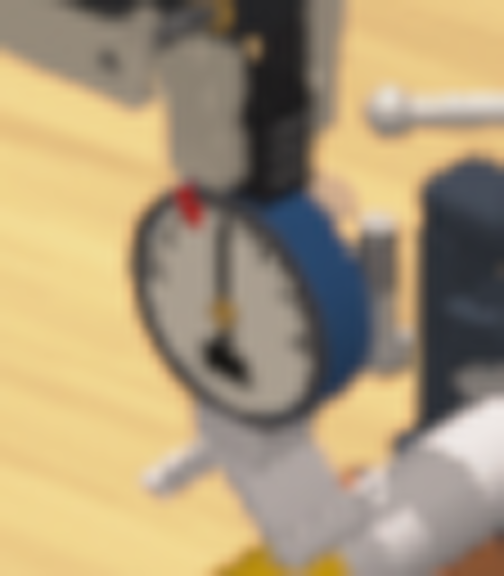

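```bash
cat > g2.py <<'E'
from h import *
np.set_printoptions(precision=4,suppress=True)
yaw=np.radians(-6.7);ex=np.array([np.cos(yaw),np.sin(yaw),0]);ey=np.array([-ex[1],ex[0],0])
def onface(d,uv,c0,x0=.011):
    c,v=ray(d,uv);k=((c0+x0*ex-c)@ex)/(v@ex);P=c+v*k[:,None]-c0;return np.c_[P@ey,P[:,2]]
E
python3 - <<'E'
from g2 import *
d=pickle.load(open("pics/g_last.pkl","rb"));c0=np.array([.638,-.0182,.2185])
u,v=proj(d,[c0])[0].astype(int);lo=np.array([u-28,v-32]);print(lo)
f=lambda L:(np.array(L)+.5)/9-.5+lo
q=onface(d,f([[222,312],[228,215],[190,203],[226,375]]),c0);print(q);e=q-q[0];print(e,np.degrees(np.arctan2(-e[:,0],e[:,1])),np.hypot(*e.T))
# dial outer ellipse fit points on face rim (dark bezel outer edge)
rim=f([[135,265],[160,205],[220,190],[285,255],[325,345],[300,410],[255,425],[200,390],[150,320]])
q=onface(d,rim,c0);A=np.c_[2*q,np.ones(len(q))];s=np.linalg.lstsq(A,(q**2).sum(1),rcond=None)[0];print("rim centre",s[:2],"r",np.sqrt(s[2]+s[:2]@s[:2]))
m=onface(d,f([[190,203]]),c0)[0]-s[:2];print(np.degrees(np.arctan2(-m[0],m[1])))
E
```

```text
[207 159]
[[-0.0066 -0.0042]
 [-0.0028  0.0335]
 [-0.0194  0.0313]
 [-0.0056 -0.0278]]
[[ 0.      0.    ]
 [ 0.0038  0.0377]
 [-0.0128  0.0355]
 [ 0.001  -0.0237]] [  -0.       -5.7434   19.7578 -177.5446] [0.     0.0378 0.0377 0.0237]
rim centre [-0.0038 -0.0013] r 0.04077571177128104
25.555563096165006
```

carry_out:
  commands: [0.04, 0.15, 0, 0, 1, 0, 0, -0.3, 0, 1, 0, 0, -0.3, 0, 1, 0, 0, -0.1, 0, 1, 0, 0, -0.1, 0, 1, 0, 0, 0, 0, 1]

```text
time_s: 12.2
tcp_pos: [0.6397, -0.0115, 0.2337]
eef_rot: [179.9, -0.0, -96.6]
contact_force: [0.7, -0.0, -3.0]
gripper_width: 0.024
```

```bash
python3 st.py
```

```text
t 12.20 ang -5.4 r 0.1544  F tang(against cw) 0.0 rad 0.7 Fz -3.0
[ 0.6397 -0.0115  0.2337] [179.9  -0.  -96.6] [ 0.7 -0.  -3. ] [ 0.05  0.01 -0.06]
```

carry_out:
  commands: [0, 0, -0.05, 0, 1, 0, 0, -0.04, 0, 1, 0, 0, 0, 0, 1]
  grip_force: 12

```text
time_s: 12.5
tcp_pos: [0.6402, -0.0115, 0.2313]
eef_rot: [-180.0, -0.0, -96.6]
contact_force: [0.1, -1.7, -1.6]
gripper_width: 0.0237
```

```bash
python3 st.py
```

```text
t 12.50 ang -5.4 r 0.1549  F tang(against cw) -1.7 rad 0.3 Fz -1.6
[ 0.6402 -0.0115  0.2313] [-180.    -0.   -96.6] [ 0.1 -1.7 -1.6] [-0.12 -0.25 -0.02]
```

carry_out:
  commands: [0, -0.05, 0, 0, 1, 0, 0, -0.05, 0, 1, 0, 0, 0, 0, 1]

```text
time_s: 12.8
tcp_pos: [0.6407, -0.0136, 0.2311]
eef_rot: [-179.8, 0.0, -96.6]
contact_force: [-2.6, 1.9, 7.5]
gripper_width: 0.0239
```

```bash
python3 st.py
```

```text
t 12.80 ang -6.1 r 0.1556  F tang(against cw) 1.6 rad -2.8 Fz 7.5
[ 0.6407 -0.0136  0.2311] [-179.8    0.   -96.6] [-2.6  1.9  7.5] [0.63 0.99 0.01]
```

carry_out:
  commands: [0.02, 0.18, -0.005, 0, 1, 0.02, 0.18, -0.013, 0, 1, 0.02, 0.18, -0.023, 0, 1, 0.02, 0.177, -0.031, 0, 1, 0, 0, 0, 0, 1, 0, 0, 0, 0, 1]
  grip_force: 10

```text
time_s: 13.4
tcp_pos: [0.6442, 0.0161, 0.2272]
eef_rot: [-179.9, 0.1, -96.6]
contact_force: [-0.4, 1.7, 6.2]
gripper_width: 0.024
```

```bash
python3 st.py
```

```text
t 13.40 ang 4.7 r 0.1587  F tang(against cw) 1.8 rad -0.2 Fz 6.2
[0.6442 0.0161 0.2272] [-1.799e+02  1.000e-01 -9.660e+01] [-0.4  1.7  6.2] [ 0.8   0.17 -0.08]
```

```bash
cat > m.py <<'E'
from g2 import *
import st
from plant import cams
A=np.array([.6403,-.0146,.095])
def measure(N=6,save=None):
    S=[cams.capture("scene") for _ in range(N)];d=S[0];d["frame"]=np.mean([x["frame"] for x in S],0)
    if save: pickle.dump(d,open(save,"wb"))
    return d
def rectify(d,b,x0=.0115,k=4,half=60):  # face plane view, k px/mm, centred on expected dial centre
    c0=A+.088*(np.sin(b)*ey+np.array([0,0,np.cos(b)]))
    yy,zz=np.meshgrid(np.arange(-half,half+.1,1/k),np.arange(half,-half-.1,-1/k))  # mm; right=+y
    P=c0+x0*ex+(yy[...,None]*ey+zz[...,None]*np.array([0,0,1]))/1000
    uv=proj(d,P.reshape(-1,3)).reshape(yy.shape+(2,)).astype(np.float32)
    return cv2.remap(d["frame"].astype(np.float32),uv[...,0],uv[...,1],cv2.INTER_CUBIC),yy,zz
def analyse(d,b):
    I,y,z=rectify(d,b);R,G,B=I[...,0],I[...,1],I[...,2];rr=np.hypot(y,z)
    w=np.clip(R-1.5*np.maximum(G,B)-15,0,None)*(rr<48);m=np.array([(y*w).sum(),(z*w).sum()])/w.sum()
    w=np.clip(np.minimum(R,G)-B-45,0,None)*(rr<14);h=np.array([(y*w).sum(),(z*w).sum()])/max(w.sum(),1)
    print("mark",m,"hub",h)
    for q in (6,10,14,18,22,26):   # needle at heights above hub
        s=(abs(z-h[1]-q)<1)&(abs(y-h[0])<12);L=I.sum(2);w=np.clip(np.median(L[s])*.85-L,0,None)*s
        print("  needle h+%d: y %.1f  w %.0f"%(q,(y*w).sum()/max(w.sum(),1),w.sum()))
    e=m-h;print("mark angle to plumb (deg, + = -y side): %.1f r %.1f"%(np.degrees(np.arctan2(-e[0],e[1])),np.hypot(*e)))
    return I
E
python3 - <<'E'
from m import *
d=measure(save="pics/m1.pkl");I=analyse(d,.21)
cv2.imwrite("pics/m1.png",I[...,::-1])
d0=pickle.load(open("pics/g_last.pkl","rb"))
import m as M
M.A=np.array([.638,-.0182,.1305]);d0["frame"]=d0["frame"].astype(float)
J=analyse(d0,0.);cv2.imwrite("pics/m1.png",np.hstack([np.clip(J,0,255),np.clip(I,0,255)])[...,::-1][60:-60,:] if 0 else cv2.resize(np.hstack([np.clip(J,0,255),np.clip(I,0,255)])[...,::-1],(800,400)))
E
```

```text
t 13.40 ang 4.7 r 0.1587  F tang(against cw) 1.8 rad -0.2 Fz 6.2
[0.6442 0.0161 0.2272] [-179.9    0.1  -96.6] [-0.4  1.7  6.2] [ 0.8   0.17 -0.08]
mark [-12.7924  31.033 ] hub [-5.563  -3.3664]
  needle h+6: y -5.4  w 11963
  needle h+10: y -4.8  w 13088
  needle h+14: y -4.7  w 12558
  needle h+18: y -4.6  w 12609
  needle h+22: y -4.5  w 12667
  needle h+26: y -4.1  w 7562
mark angle to plumb (deg, + = -y side): 11.9 r 35.2
mark [-19.3525  31.1267] hub [-5.4881 -3.5295]
  needle h+6: y -6.0  w 10613
  needle h+10: y -5.8  w 15623
  needle h+14: y -5.7  w 16806
  needle h+18: y -5.6  w 16781
  needle h+22: y -5.4  w 16982
  needle h+26: y -5.3  w 15355
mark angle to plumb (deg, + = -y side): 21.8 r 37.3[ WARN:0@8.284] global loadsave.cpp:1063 imwrite_ Unsupported depth image for selected encoder is fallbacked to CV_8U.
```

```bash
cat >> m.py <<'E'
def rim(I,y,z,c=(-4,-2),k=4,half=60):
    L=cv2.GaussianBlur(I.sum(2)/3,(0,0),2);c=np.array(c,float)
    for it in range(4):
        P=[];r=np.arange(22,46,.25)
        for a in np.radians(np.arange(0,360,4)):
            px=c[0]+r*np.cos(a);pz=c[1]+r*np.sin(a)
            v=cv2.remap(L,((px+half)*k).astype(np.float32)[None],((half-pz)*k).astype(np.float32)[None],cv2.INTER_LINEAR)[0]
            g=np.gradient(v);i=g.argmin()
            if g[i]<-2: P.append([px[i],pz[i]])
        P=np.array(P);W=np.ones(len(P))
        for _ in range(15):
            M=np.c_[2*P,np.ones(len(P))]*W[:,None];s=np.linalg.lstsq(M,(P**2).sum(1)*W,rcond=None)[0];R=np.sqrt(s[2]+s[:2]@s[:2])
            e=np.hypot(*(P-s[:2]).T)-R;W=1/(1+(e/.8)**2)
        c=s[:2]
    return c,R,np.median(abs(e)),len(P)
def full(d,b):
    I,y,z=rectify(d,b);rr=np.hypot(y,z);c,R,e,n=rim(I,y,z)
    w=np.clip(I[...,0]-1.5*np.maximum(I[...,1],I[...,2])-15,0,None)*(rr<48);m=np.array([(y*w).sum(),(z*w).sum()])/w.sum()
    q=m-c;print("rim c",c,"R %.1f med|e| %.2f n %d"%(R,e,n),"mark rel",q,"r %.1f angle %.1f"%(np.hypot(*q),np.degrees(np.arctan2(-q[0],q[1]))))
E
python3 - <<'E'
import m as M
from m import *
d=pickle.load(open("pics/m1.pkl","rb"));full(d,.21)
M.A=np.array([.638,-.0182,.1305]);d0=pickle.load(open("pics/g_last.pkl","rb"));d0["frame"]=d0["frame"].astype(float);full(d0,0.)
E
```

```text
t 13.70 ang 4.7 r 0.1587  F tang(against cw) 2.2 rad -0.1 Fz 5.4
[0.6442 0.016  0.2272] [-179.9    0.1  -96.6] [-0.2  2.2  5.4] [ 0.91  0.17 -0.05]
rim c [-3.6632 -3.3564] R 35.1 med|e| 0.68 n 81 mark rel [-9.1292 34.3894] r 35.6 angle 14.9
rim c [-3.8649 -1.9157] R 36.1 med|e| 0.64 n 84 mark rel [-15.4875  33.0424] r 36.5 angle 25.1
```

carry_out:
  commands: [0.016, 0.135, -0.035, 0, 1, 0.016, 0.135, -0.04, 0, 1, 0.016, 0.135, -0.043, 0, 1, 0.016, 0.135, -0.047, 0, 1, 0.016, 0.135, -0.05, 0, 1, 0.016, 0.135, -0.055, 0, 1, 0, 0, 0, 0, 1, 0, 0, 0, 0, 1]

```text
time_s: 14.5
tcp_pos: [0.6478, 0.0487, 0.2155]
eef_rot: [-179.9, 0.1, -96.6]
contact_force: [1.6, 3.0, 5.0]
gripper_width: 0.0242
```

Run:
```python
from m import *
p=st.s["tcp_pos"]-A;yy=p@ey;b=np.arctan2(yy,p[2]+.013);print("b~%.3f rho %.4f axial %.4f"%(b,np.hypot(yy,p[2]+.013),p@ex))
d=measure(8,"pics/m2.pkl");full(d,b);I=analyse(d,b)
```

```text
t 14.50 ang 15.8 r 0.1681  F tang(against cw) 2.5 rad 2.3 Fz 5.0
[0.6478 0.0487 0.2155] [-179.9    0.1  -96.6] [1.6 3.  5. ] [ 1.37 -0.75 -0.03]
b~0.446 rho 0.1479 axial 0.0000
rim c [-5.1724 -1.702 ] R 35.9 med|e| 0.66 n 75 mark rel [-0.9393 37.9041] r 37.9 angle 1.4
mark [-6.1116 36.2021] hub [-6.6479 -2.672 ]
  needle h+6: y -6.5  w 7503
  needle h+10: y -5.4  w 9843
  needle h+14: y -5.4  w 8594
  needle h+18: y -5.7  w 9325
  needle h+22: y -5.9  w 9950
  needle h+26: y -6.0  w 8801
mark angle to plumb (deg, + = -y side): -0.8 r 38.9
```

Run:
```python
from m import *
d=pickle.load(open("pics/m2.pkl","rb"));b=.446
I,_,_=rectify(d,b,k=7,half=57)
J,_,_=rectify(pickle.load(open("pics/m1.pkl","rb")),.21,k=7,half=57)
im=np.hstack([np.clip(J,0,255)[:,::1],np.clip(I,0,255)])[...,::-1]
h=im.shape[1]//2;im=np.hstack([im[60:620,200:600],im[60:620,h+200:h+600]]);print(im.shape)
cv2.imwrite("pics/f1.png",im)
```

```text
t 14.90 ang 15.7 r 0.1680  F tang(against cw) 4.9 rad 3.2 Fz 4.9
[0.6477 0.0484 0.2156] [-179.9    0.1  -96.6] [1.7 5.6 4.9] [ 1.92 -0.95  0.07]
(560, 800, 3)[ WARN:0@0.918] global loadsave.cpp:1063 imwrite_ Unsupported depth image for selected encoder is fallbacked to CV_8U.
```

View pics/f1.png

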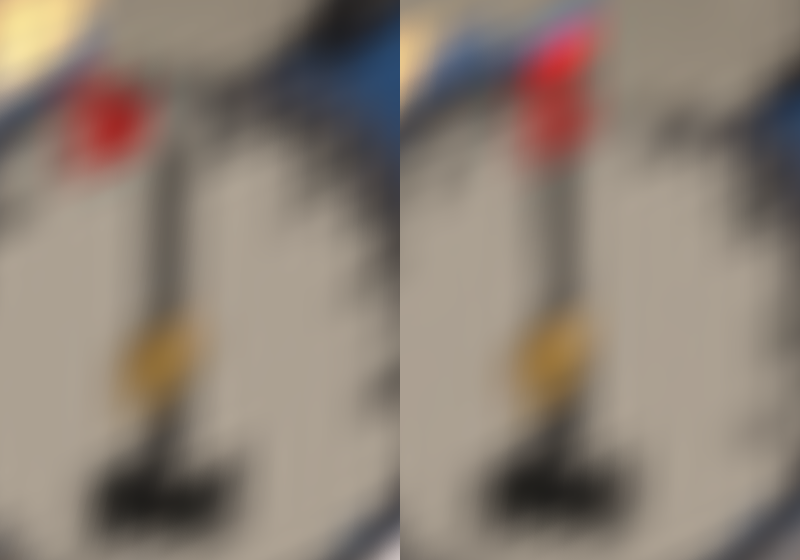

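The rectified view on the right shows the needle shaft at x≈560 running straight into the red mark at x≈555. The needle comparison puts the remaining error at about 0 to 0.5°, and the rim fit puts it at 1.4°. I'll nudge by about 0.6°, between the two, and firm up the grip.

carry_out:
  commands: [0.005, 0.04, -0.02, 0, 1, 0, 0, 0, 0, 1, 0, 0, 0, 0, 1, 0, 0, 0, 0, 1, 0, 0, 0, 0, 1, 0, 0, 0, 0, 1, 0, 0, 0, 0, 1]
  grip_force: 20

```text
time_s: 15.6
tcp_pos: [0.6479, 0.0492, 0.2152]
eef_rot: [-179.9, 0.0, -96.6]
contact_force: [1.3, 3.1, 6.8]
gripper_width: 0.0241
```

Run:
```python
from m import *
p=st.s["tcp_pos"]-A;yy=p@ey;b=np.arctan2(yy,p[2]+.013);print("b~%.3f rho %.4f axial %.4f"%(b,np.hypot(yy,p[2]+.013),p@ex))
for k in range(2):
    d=measure(10,"pics/m3.pkl");full(d,b);analyse(d,b)
# tightness: bar angle, band/bystanders by frame difference against the first pictures
t=cams.capture("top");t0=pickle.load(open("pics/top0.pkl","rb"))
df=np.abs(t["frame"].astype(int)-t0["frame"]).max(2)>40
n,l,s,c=cv2.connectedComponentsWithStats(df.astype(np.uint8))
print("changed blobs top:",[(s[i,:5].tolist()) for i in range(1,n) if s[i,4]>15])
cv2.imwrite("pics/top_end.png",t["frame"][...,::-1])
s=telemetry=st.telemetry.get_state();print(s["time_s"],s["contact_force"].round(1),s["tcp_pos"].round(4),s["gripper_width"])
```

```text
t 15.60 ang 15.9 r 0.1683  F tang(against cw) 2.6 rad 2.1 Fz 6.8
[0.6479 0.0492 0.2152] [-179.9    0.   -96.6] [1.3 3.1 6.8] [ 0.73 -0.65  0.04]
b~0.449 rho 0.1479 axial 0.0001
rim c [-4.7536 -1.2085] R 36.1 med|e| 0.73 n 76 mark rel [-1.118  37.6106] r 37.6 angle 1.7
mark [-5.8716 36.4021] hub [-6.5662 -2.6878]
  needle h+6: y -6.0  w 6071
  needle h+10: y -5.4  w 12483
  needle h+14: y -5.3  w 12523
  needle h+18: y -5.3  w 12550
  needle h+22: y -5.2  w 12501
  needle h+26: y -5.2  w 9443
mark angle to plumb (deg, + = -y side): -1.0 r 39.1
rim c [-4.9132 -1.2873] R 36.0 med|e| 0.55 n 77 mark rel [-0.9608 37.6795] r 37.7 angle 1.5
mark [-5.874  36.3922] hub [-6.5317 -2.6731]
  needle h+6: y -6.0  w 5956
  needle h+10: y -5.4  w 12343
  needle h+14: y -5.3  w 12626
  needle h+18: y -5.3  w 12618
  needle h+22: y -5.2  w 12432
  needle h+26: y -5.2  w 9438
mark angle to plumb (deg, + = -y side): -1.0 r 39.1
changed blobs top: [[73, 87, 209, 297, 26867], [249, 89, 8, 5, 17], [315, 115, 7, 9, 18], [305, 120, 9, 8, 25], [266, 202, 25, 14, 129], [324, 219, 43, 26, 581], [233, 220, 28, 16, 142], [121, 223, 6, 7, 24], [316, 249, 11, 7, 20], [0, 270, 67, 114, 5086], [234, 346, 18, 12, 94], [227, 350, 51, 23, 334], [255, 375, 20, 6, 47]]
16.65 [1.5 2.2 6.4] [0.6478 0.0492 0.2152] 0.0239231833194334
```

carry_out:
  commands: [0.005, 0.045, -0.02, 0, 1, 0.005, 0.045, -0.02, 0, 1, 0, 0, 0, 0, 1, 0, 0, 0, 0, 1, 0, 0, 0, 0, 1, 0, 0, 0, 0, 1, 0, 0, 0, 0, 1, 0, 0, 0, 0, 1]

```text
time_s: 17.45
tcp_pos: [0.6482, 0.0525, 0.2136]
eef_rot: [-179.9, -0.0, -96.6]
contact_force: [1.5, 1.9, 7.5]
gripper_width: 0.0238
```

carry_out:
  commands: [0, 0, 0, 0, 1, 0, 0, 0, 0, 1, 0, 0, 0, 0, 1, 0, 0, 0, 0, 1]

```text
time_s: 17.85
tcp_pos: [0.6482, 0.0525, 0.2136]
eef_rot: [-179.9, -0.0, -96.6]
contact_force: [1.1, 2.1, 6.1]
gripper_width: 0.0243
```

Run:
```python
from m import *
p=st.s["tcp_pos"]-A;yy=p@ey;b=np.arctan2(yy,p[2]+.013);print("b~%.3f rho %.4f axial %.4f"%(b,np.hypot(yy,p[2]+.013),p@ex))
for k in range(2):
    d=measure(10,"pics/m4.pkl");full(d,b);analyse(d,b)
s=st.telemetry.get_state();print(s["time_s"],s["contact_force"].round(1),s["tcp_pos"].round(4),s["gripper_width"])
t=cams.capture("top");t0=pickle.load(open("pics/top0.pkl","rb"))
for n,(u,v,w,h) in dict(tub=(298,96,44,48),ratchet=(348,140,80,52),bolts=(305,243,46,24),cup=(115,222,38,34),block=(120,126,32,44)).items():
    a,b_=[cv2.cvtColor(x["frame"][v:v+h,u:u+w],cv2.COLOR_RGB2GRAY).astype(np.float32) for x in(t0,t)]
    print(n,np.round(cv2.phaseCorrelate(a,b_,cv2.createHanningWindow((w,h),cv2.CV_32F)),2) if 0 else cv2.phaseCorrelate(a,b_))
```

```text
t 17.85 ang 17.0 r 0.1696  F tang(against cw) 1.7 rad 1.6 Fz 6.1
[0.6482 0.0525 0.2136] [-179.9   -0.   -96.6] [1.1 2.1 6.1] [ 0.28 -0.7  -0.02]
b~0.474 rho 0.1479 axial 0.0000
rim c [-4.5096 -2.4608] R 35.5 med|e| 0.77 n 72 mark rel [-0.601  38.6409] r 38.6 angle 0.9
mark [-5.1105 36.18  ] hub [-6.5567 -2.4259]
  needle h+6: y -6.6  w 11241
  needle h+10: y -6.4  w 17024
  needle h+14: y -6.3  w 16933
  needle h+18: y -6.2  w 17058
  needle h+22: y -6.1  w 17432
  needle h+26: y -5.8  w 13054
mark angle to plumb (deg, + = -y side): -2.1 r 38.6
rim c [-4.7709 -1.9579] R 35.9 med|e| 0.80 n 72 mark rel [-0.3464 38.1453] r 38.1 angle 0.5
mark [-5.1173 36.1875] hub [-6.5515 -2.4482]
  needle h+6: y -6.6  w 11197
  needle h+10: y -6.4  w 16956
  needle h+14: y -6.3  w 17013
  needle h+18: y -6.2  w 17065
  needle h+22: y -6.1  w 17253
  needle h+26: y -5.8  w 13017
mark angle to plumb (deg, + = -y side): -2.1 r 38.7
18.85 [0.9 0.4 7.3] [0.6482 0.0525 0.2136] 0.0238183302376376
tub ((0.44549778818673147, 0.009296403910397544), 0.9882953354605922)
ratchet ((-0.002143162859340464, 0.02330043672906612), 0.9740105675326454)
bolts ((0.03596318470287585, 0.0065988212677012825), 0.9977544929004378)
cup ((-0.45992721098526346, 0.15772325116320118), 0.37841505077150134)
block ((2.43939411661243, -1.6155780549079353), 0.13979953130086262)
```

```bash
python3 -c "
from plant import r
print(r.close_job())"
```

```text
the job is handed in; nothing more can be done
None
```

The vise is tightened, the gauge is seated on the yellow band and rocked to the red mark, and the job was handed in at about 19 s with the gauge still gripped. All checks below are my own; the hand-in gives no verdict.

- **Vise:** I pushed the T-handle clockwise about 350° (6.1 rad). The last force reading was about 15 N, up from 4–6 N while it turned freely, so I took the jaw as tight. On the first sweep the fingertips slipped over the bar, so I lowered the tool and finished the turn. The fingertips looked about level with the TCP rather than 22 mm ahead of it.
- **Gauge:** It was gripped across its 24 mm sides and lowered onto the band with the dial facing the banded end. It is rocked about 26–27° towards +y by the arm's position. That is a little more than the largest preset angle (24°), so the gauge may sit slightly off-centre in the grip. It is pressed with about 6–7 N.
- **Pointer:** The last two checks disagree slightly. The needle line puts the gauge about 0.8° past the mark, and the dial-rim fit puts it about 0.5–0.9° short. An earlier raw hub-to-mark line, which I judged biased by parallax, gave 2.1° past. My best estimate is on the mark to about 1°. Two consecutive readings agreed, so the needle was steady.
- **Other things on the bench:** Top-view comparison showed no movement of the ratchet and bolts. The tub showed a 0.4 px shift, which I take to be shadow since nothing went near it. The cup and block comparisons were unreliable, probably because of the arm or its shadow, so those two were not confirmed.

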